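# Hang the palette knife on the snap hook

## Task

The palette knife with the hanging eye lies sunk in the grooved rack with only its eye showing: draw it out by the eye, lay it on the table clear of the rack and let go. Then take it by its wooden handle and clip its eye into the snap hook on the stand by pressing the sprung gate inward, so that the gate snaps shut behind it and the knife is left hanging, no longer swinging. Do not drag the other tools about or knock over the bottle or the cup.

Things in the scene. Friction and masses are not known exactly. Their poses are not given: they have to be found in the camera images.
- palette_knife: Short palette knife, 153 mm long, about 0.08 kg, rigid, flat on the table in one of the rack's three grooves. Origin on its underside below its long axis; +x runs along it towards the eye, z up. Dark wooden handle 16 mm square, x -45 to +20 mm, z 0 to 16; steel neck 6 mm thick from there to the eye at x +65 mm; blade 20 mm wide, 4 mm thick, to x -70 mm
- knife_eye (a point): centre of the eye, at (+65, 0, +8) mm in the knife's frame: a round steel ring lying flat, outer diameter 36 mm, inner 26 mm, wire 5 mm thick. At the start only the eye stands out of the rack's front
- rack: Fixed light wooden rack, 40 mm high, 166 mm wide (y -83 to +83 mm), x -75 (front) to +94 mm. Origin on the table. Three grooves along x, 28 mm wide, centred at y -55, 0 and +55 mm, open above and at the front (-x), closed at the back, without floor: the tools lie on the table between the walls
- hook_stand: Fixed stand with the snap hook; origin on the table. Base plate x -30 to +60, y -40 to +40, 10 mm high; upright plate 58 mm wide at x +30 to +42 mm, to z 258 mm. Two cheek plates flank the hook: inner faces at y -23 and +23 mm, 6 mm thick, x -60 to +32 mm, z 215 to 260 mm. The knife's eye fits between them; fingers beside the eye do not
- hook_nose (a point): top of the nose of the snap hook, in the stand's frame at (-34, 0, 259.5) mm; axes as the stand. The hook is a J of 7 mm steel bar in the plane y = 0: spine at x 0, round bend below (bar centre at x -17, z 206 mm), outer leg at x -34 mm rising to the nose
- hook_mouth (a point): middle of the shut gate, in the stand's frame at (-18.5, 0, 250) mm; axes as the stand. The eye goes on from above, level, knife's +x along the stand's +x: the nose comes up through the eye, and the far side of its wire (best at about x -26 mm, close to the nose) pushes the gate down; 20 to 25 mm below z 250 it is past the gate's end, at 30 mm the gate has sprung back over it
- hang_point (a point): where the centre of the eye comes to lie when the knife hangs straight down in the bend: in the stand's frame at (-17, 0, 196.5) mm. Let go level in the hook, the knife swings down by itself and comes to rest within about 4 s against a dark rubber pad below the hook (34 mm wide, front face at x -11 mm, z 70 to 170 mm)
- snap_gate (a joint): angle of the brass gate, rad: 0 shut against its stop (it cannot swing outward), grows as its free end is pressed down and inward, at most 1.3; the wire passes its end at about 0.8 to 1.0. Hinged at the spine, free end at the nose, 29 mm long, 5 mm thick; a spring shuts it: about 0.5 N near the free end starts it, about 2 N opens it fully
- fork_tool: dipping fork with wooden handle, 15 x 223 x 14 mm, loose in another groove, handle end out of the rack's front; origin at the middle of its underside; leave it
- ring_tool: dipping ring with a thin wire loop at the far end and a wooden handle, 28 x 207 x 14 mm, loose in another groove, handle end out of the rack's front; origin at the middle of its underside; leave it
- bottle: squeeze bottle with a green nozzle, 50 mm thick, 162 mm high, loose; origin at the centre of its underside; leave it
- cup: empty steel cup, 66 mm across, 33 mm high, loose; origin at the centre of its underside; leave it

How it is judged (in metres and radians):
On the way, in this order (a step that is already met when the one before it is completed fails the run):
1. the palette knife lies flat on the table, clear of the rack, let go and at rest (horizontal distance between palette_knife and rack above 0.145 m and height (world z) of palette_knife below 0.008 m and height (world z) of knife_eye below 0.018 m and contact force between palette_knife and the fingers below 0.05 N and linear speed of palette_knife below 0.03 m/s), for 0.2 s.
2. the knife's eye presses the sprung gate of the snap hook inward (value of joint snap_gate above 0.4 rad and distance between knife_eye and hook_mouth below 0.05 m and contact force between palette_knife and snap_gate above 0.1 N), for 0.02 s.
At the end, for the whole second after the job is handed in: The palette knife hangs by its eye in the bend of the snap hook (eye centre within 18 mm of the hang point), handle and blade below the eye and within 0.3 rad of vertical, almost still (under 0.06 m/s and 0.9 rad/s), let go; the gate is shut (under 0.1 rad) (distance between knife_eye and hang_point below 0.018 m and value of joint snap_gate below 0.1 rad and angle between palette_knife's own x axis and vertical below 0.3 rad and height (world z) of palette_knife below 0.16 m and linear speed of palette_knife below 0.06 m/s and angular speed of palette_knife below 0.9 rad/s); the robot touches nothing.
It fails at once if the dipping fork is moved more than 40 mm (distance of fork_tool from where it was at the start of the episode above 0.04 m).
It fails at once if the dipping ring is moved more than 40 mm (distance of ring_tool from where it was at the start of the episode above 0.04 m).
It fails at once if the bottle is knocked over or moved more than 40 mm (angle between bottle's own z axis and vertical above 0.5 rad or distance of bottle from where it was at the start of the episode above 0.04 m).
It fails at once if the cup is knocked over or moved more than 40 mm (angle between cup's own z axis and vertical above 0.5 rad or distance of cup from where it was at the start of the episode above 0.04 m).
It also fails if it takes over 64 s, if anything falls off the work surface, if the arm or the gripper's body presses on something with over 40 N, if the wrist force passes 120 N, or if a joint passes its speed limit or range.

## Robot

A 6-joint arm with a two-finger parallel gripper is mounted at the origin on a cart in front of the work surface, level with it; the furniture and walls round the work are solid. World frame = base frame: x ahead of the robot, y to its left, z up, the work surface at z = 0. Lengths are in mm, angles in rad, forces in N, time in s.
With the tool pointing down it reaches from about 225 to 725 mm from the base axis. Payload 3.1 kg.
Tool frame: the origin (TCP) lies midway between the tips of the shut fingers; the grasp point (between the pads) lies 19 mm behind it; y points along the fingers, z is the direction in which the jaws open and shut, and the axes are right-handed (so a half turn about y gives the same grasp; the last joint's range is limited). The gripper opens to 85 mm and grips with 20 to 120 N. Pads are 22 mm wide; open, the fingers measure 114 mm over their backs; the gripper's body (76 mm by 85 mm) begins 54 mm behind the grasp point. The pads swing forward as they close: fully open they stand 13 mm farther back than shut.
Start: joints at [1.072, 0.048, 0.099, 1.622, 0, 1.443], TCP at [190.246, 489.309, 231.312] pointing down, gripper open.
Joint ranges: [-2.91, 2.91], [-0.99, 1.94], [-1.21, 1.42], [-2.12, 2.29], [-1.49, 1.47], [-3.14, 3.14]. Speed limits (rad/s): [2.79, 2.79, 3.14, 3.14, 3.14, 3.14].

## Interface

Orientations are given as a rotation vector (axis times angle).
In Python, from rig import * gives the robot as it stands.
- The arm moves only by the tool play_rows, never from a script. Its argument "steps" is one flat list of numbers, 5 for each row, row after row: the finger opening in m, from 0 to 0.0854, then the shift along the tool's x, y, z in m, then the turn about the tool's y in rad. A call has exactly 5 rows; each row shifts and turns the commanded pose from where the row before left it, along the tool's axes as they then stand; what a row does not reach is not made up. A row lasts 1/8 s, in which the tool goes at most 62.5 mm and 10.7 degrees, less where a joint would pass 70% of its speed; a pose out of reach is approached as far as the arm can. A call with a gripper value outside its range is refused whole. The fingers move at their own pace and stop on an object; "squeeze" is the grip in N (left out, the last holds). Time passes only in rows, so rows that do not move let the fingers close, or fill a call up. It gives the time, the measured TCP pose, the force and the opening at its end, in the units of the state.
- sense(): the state, without advancing time (a new reading comes with each control period).
- snapshot(name): name is "scene" or "top" or "wrist"; returns the picture (400x640x3 uint8, red, green, blue); there is no depth.
- camera_model(name): a dict with "intrinsics" (3x3 intrinsics, pixels), "pose" (4x4, takes a point from camera to world coordinates). Camera axes: x right, y up, looking along -z (the intrinsics and any distortion apply to the point x, -y, -z); pixel columns grow to the right and rows downward; lengths in mm; the calibration is good to about 2 mm. A picture is of the moment at which its call begins: read the wrist's pose just before it. camera_model takes no time and is no camera call; for the wrist camera it gives the pose at the moment of the call.
- job_done(): hands the job in, once; it reports no verdict.
Trained networks look in the newest picture that a camera, given by its name, has taken for a name from the list of things; names that differ only in an ending like _2 or _b are one class to them, and where a whole thing is asked for, a point or a joint stands for the part that bears it (a point fixed in the world has none). Each returns a list of dicts, best first, with "score" (0 to 1); they miss things now and then, are a little off and sometimes report something else, mostly with a low value. They report only what shows in the picture. A call takes as long as a camera call.
- trace(camera, target): "region" (400x640 bool, what is visible of it) and "at" ([column, row] in pixels, amid what is visible of it).
The state is a dict: "time_s": time; "q": joint angles; "joint_vel": joint speeds; "joint_torque": joint torques, N m; "eef_pos": TCP position; "tool_rot": TCP orientation; "ft_force": force on the tool from outside, world axes, zero at the start; "torque": the same for the moment, N m; "finger_gap": finger opening in mm.
Only numpy, scipy, OpenCV 4.12 (cv2) and the standard library are available. Lean on these libraries where they do the work, as an engineer would, in place of code of your own. Each camera call takes 0.05 s, during which the arm holds its last target.

## Working session

There is one attempt and no reset: what is moved stays moved. The work goes in short steps, Python scripts to look and compute and a tool call to move; the robot and the scene stay as the last step left them, time stands still between calls to the robot, and variables do not carry over. Pictures are saved under pics/ and viewed, and the job is handed in when it is done.

Besides the shell and the picture viewer there is one more tool, called after "Emit:" as name(argument=value, ...) on one line, values as JSON. play_rows: Moves the arm, as the interface text tells. Its arguments: {"type":"object","properties":{"steps":{"type":"array","items":{"type":"number"}},"squeeze":{"type":"number"}},"required":["steps"]}

```bash
ls; mkdir -p pics
python3 - <<'E'
from rig import *
import cv2
s=sense();print(s)
for n in ["scene","top","wrist"]:
    im=snapshot(n);cv2.imwrite(f"pics/{n}0.png",im[:,:,::-1]);c=camera_model(n);print(n,c)
E
```

```text
pics
{'time_s': 0.0, 'q': array([ 1.07223327e+00,  4.87535509e-02,  9.75910626e-02,  1.62200424e+00,
       -2.98849208e-05,  1.44298390e+00]), 'joint_vel': array([-2.58276620e-04,  1.71588031e-03, -9.52059497e-04,  5.22854706e-04,
        4.75844073e-06,  1.65602394e-04]), 'joint_torque': array([-3.08845410e-04, -3.38788533e+01,  3.20011497e+01,  2.04729993e-02,
       -1.69122932e-04, -1.05404044e-05]), 'eef_pos': array([189.94559662, 488.77413878, 230.11231606]), 'tool_rot': array([-1.55342244,  0.29152953, -0.2904215 ]), 'ft_force': array([ 0.03172979, -0.27311753, -0.94269259]), 'torque': array([ 0.04445929, -0.02638301,  0.01257827]), 'finger_gap': 85.38158320899151}
scene {'intrinsics': array([[440.46926077,   0.        , 323.39688233],
       [  0.        , 440.46926077, 201.80092492],
       [  0.        ,   0.        ,   1.        ]]), 'pose': array([[ 5.63492932e-01,  5.72913905e-01, -5.95185159e-01,
        -1.22621543e+02],
       [-8.26022188e-01,  4.01871284e-01, -3.95204777e-01,
        -4.57321399e+02],
       [ 1.27695125e-02,  7.14331246e-01,  6.99691225e-01,
     
[... 457 characters left out ...]
],
       [-8.47089920e-03,  1.16544507e-01,  9.93149345e-01,
         1.17713885e+03],
       [ 0.00000000e+00,  0.00000000e+00,  0.00000000e+00,
         1.00000000e+00]])}
wrist {'intrinsics': array([[320.86644472,   0.        , 319.3838886 ],
       [  0.        , 320.86644472, 198.73062342],
       [  0.        ,   0.        ,   1.        ]]), 'pose': array([[ 3.60969132e-01, -8.99580996e-01, -2.45876629e-01,
         1.27669089e+02],
       [ 9.32577314e-01,  3.47938134e-01,  9.61176768e-02,
         5.13913243e+02],
       [-9.15779971e-04, -2.63994481e-01,  9.64523756e-01,
         3.72256745e+02],
       [ 0.00000000e+00,  0.00000000e+00,  0.00000000e+00,
         1.00000000e+00]])}
```

View pics/scene0.png

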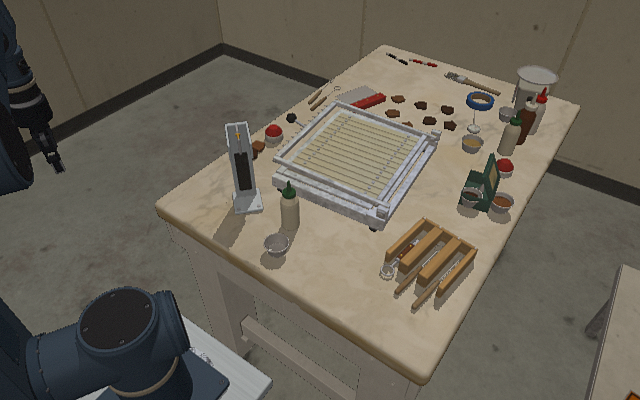

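View pics/top0.png

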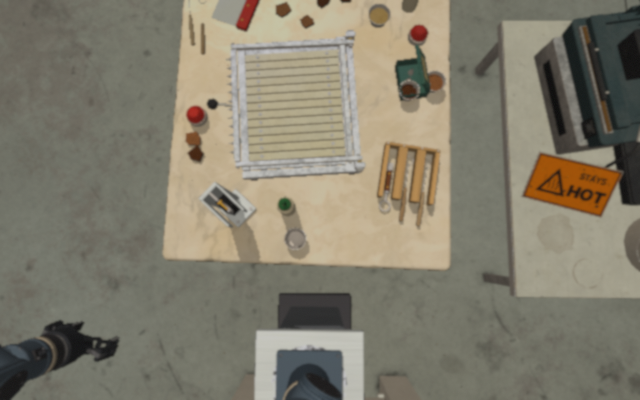

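View pics/wrist0.png

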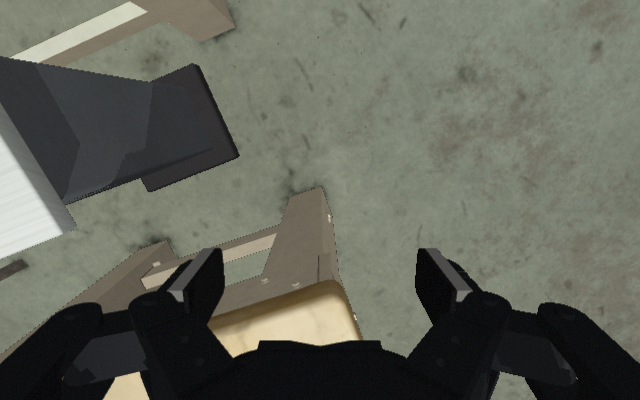

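The top and scene views show the knife's eye near top (385,207), in the leftmost groove. The stand is near top (228,204), turned in yaw, with the bottle and cup beside it. I'll triangulate these roughly from both cameras first.

```bash
cat > h.py <<'E'
from rig import *
import numpy as np, cv2
from scipy.spatial.transform import Rotation as R
def proj(cm,P):
    K=cm["intrinsics"];T=np.linalg.inv(cm["pose"]);P=np.atleast_2d(P)
    c=P@T[:3,:3].T+T[:3,3]; v=np.c_[c[:,0],-c[:,1],-c[:,2]]@K.T
    return v[:,:2]/v[:,2:]
def ray(cm,uv):
    K=cm["intrinsics"];d=np.linalg.solve(K,[uv[0],uv[1],1]);d=np.array([d[0],-d[1],-d[2]])
    d=cm["pose"][:3,:3]@d;return cm["pose"][:3,3],d/np.linalg.norm(d)
def onz(cm,uv,z):
    o,d=ray(cm,uv);return o+d*(z-o[2])/d[2]
def tri(l):
    A=0;b=0
    for cm,uv in l:
        o,d=ray(cm,uv);M=np.eye(3)-np.outer(d,d);A=A+M;b=b+M@o
    P=np.linalg.solve(A,b);return P,[np.linalg.norm(proj(cm,P)[0]-uv) for cm,uv in l]
E
python3 - <<'E'
from h import *
np.set_printoptions(precision=1,suppress=True)
ca={n:camera_model(n) for n in["scene","top"]}
for n in ca: snapshot(n)
for t in ["knife_eye","palette_knife","rack","hook_stand","hook_nose","fork_tool","ring_tool","bottle","cup"]:
    for n in ca:
        r=trace(n,t)
        for e in r[:2]: print(t,n,round(e["score"],2),np.array(e["at"]),e["region"].sum(),onz(ca[n],e["at"],10))
print(sense()["time_s"], R.from_rotvec(sense()["tool_rot"]).as_matrix())
for n in ca:
  im=snapshot(n)
  if n=="top": a=im[120:270,160:460]
  else: a=im[100:330,180:500]
  cv2.imwrite(f"pics/{n}1.png",cv2.resize(a[:,:,::-1],None,fx=2.5,fy=2.5,interpolation=cv2.INTER_CUBIC))
E
```

```text
knife_eye scene 0.73 [401.3 255.5] 239 [ 580.2 -232.3   10. ]
palette_knife scene 0.54 [401.5 259.7] 252 [ 568.3 -238.9   10. ]
palette_knife top 0.47 [386.  177.3] 208 [ 608.3 -230.4   10. ]
rack scene 0.79 [429.9 250. ] 2917 [ 638.8 -284.8   10. ]
rack scene 0.5 [407.1 250.9] 113 [ 602.3 -237.7   10. ]
rack top 0.71 [414.1 173.3] 1941 [ 621.3 -316.6   10. ]
rack top 0.33 [228.9 202.3] 1367 [527.9 249.2  10. ]
hook_stand scene 0.6 [242.1 169.4] 2204 [601.7 326.7  10. ]
hook_stand top 0.88 [228.5 203.5] 1426 [524.2 250.3  10. ]
hook_nose scene 0.84 [243.  168.5] 2252 [606.6 327.3  10. ]
hook_nose top 0.96 [226.7 204.7] 1494 [520.5 255.6  10. ]
fork_tool scene 0.65 [277.8 244.1] 496 [429.7  49.5  10. ]
fork_tool scene 0.56 [425.5 296.2] 200 [ 503.3 -335.2   10. ]
fork_tool top 0.77 [416.9 207.6] 116 [ 515.7 -322.9   10. ]
ring_tool scene 0.69 [407.  281.9] 224 [ 515.1 -281.    10. ]
ring_tool top 0.47 [404.4 206.9] 149 [ 517.5 -285.    10. ]
bottle scene 0.94 [291.2 208.2] 718 [554.4 100.7  10. ]
bottle top 0.74 [413.5 170.6] 1867 [ 629.7 -314.9   10. ]
bottle top 0.49 [288.4 206.5] 290 [516.3  67.3  10. ]
cup scene 0.81 [277.3 245.1] 469 [426.3  48.4  10. ]
cup top 0.6 [296.9 238.8] 369 [418.6  40.   10. ]
1.15 [[ 0.9 -0.   0.4]
 [-0.4 -0.   0.9]
 [-0.  -1.  -0. ]]
```

```bash
ls pics
```

```text
scene0.png
scene1.png
top0.png
top1.png
wrist0.png
```

View pics/scene1.png

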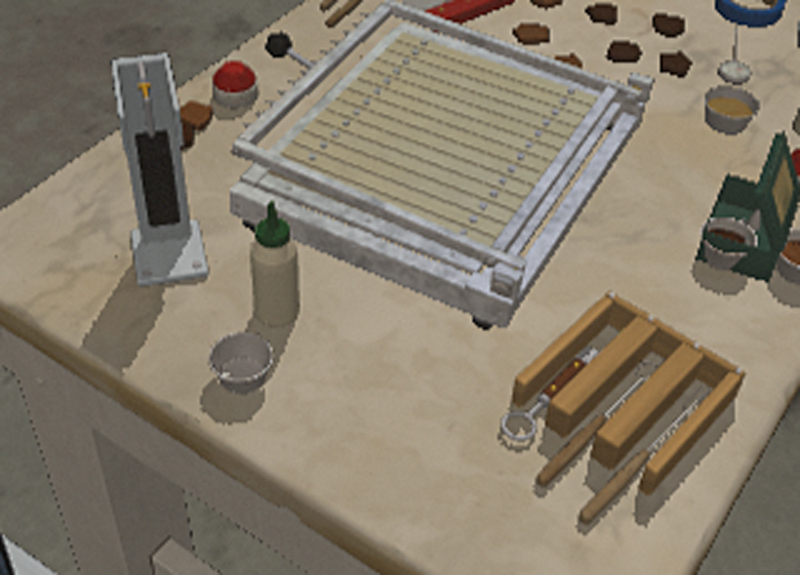

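View pics/top1.png

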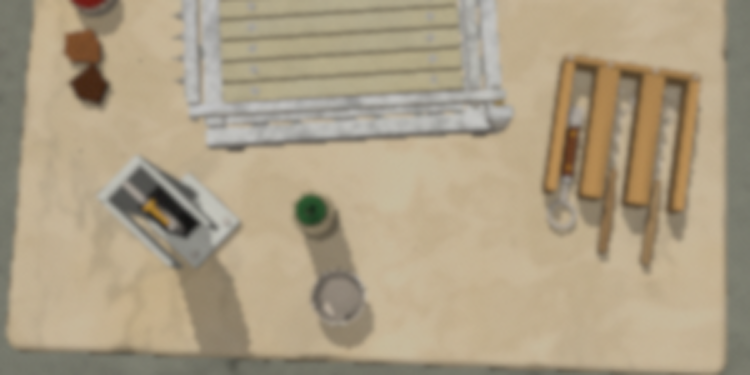

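Emit:
play_rows(steps=[0.0854,0.03,-0.034,-0.018,0,0.0854,0.03,-0.034,-0.018,0,0.0854,0.035,-0.034,-0.018,0,0.0854,0.035,-0.034,-0.018,0,0.0854,0.035,-0.034,-0.018,0])

```text
time_s: 1.88
eef_pos: [312.0, 344.6, 402.6]
tool_rot: [-1.551, 0.29, -0.291]
ft_force: [0.4, 0.7, 1.1]
finger_gap: 85.6
```

Emit:
play_rows(steps=[0.0854,0.04,0,-0.023,0,0.0854,0.04,0,-0.023,0,0.0854,0.04,0,-0.023,0,0.0854,0.04,0,-0.023,0,0.0854,0,0,0,0])

```text
time_s: 2.5
eef_pos: [428.8, 199.7, 400.5]
tool_rot: [-1.552, 0.295, -0.294]
ft_force: [-0.1, 0.7, -0.7]
finger_gap: 85.3
```

Run:
```python
from h import *
s=sense();print(s["time_s"],s["eef_pos"],s["joint_vel"])
cm=camera_model("wrist");im=snapshot("wrist");np.save("w1.npy",cm["pose"]);print(cm["pose"][:3,3])
cv2.imwrite("pics/w1.png",im[:,:,::-1])
for t in["hook_stand","hook_nose","snap_gate"]:
    for e in trace("wrist",t)[:2]:print(t,e["score"],e["at"],e["region"].sum())
```

```text
2.5 [428.83989658 199.71576392 400.54956052] [ 0.05875774 -0.01753347 -0.00091281  0.02217421  0.03599895  0.02248312]
[366.59621644 224.9469086  542.46147557]
hook_stand 0.72 [363.5, 229.8] 8060
hook_nose 0.68 [356.7, 231.7] 7902
snap_gate 0.73 [361.0, 233.9] 7889
snap_gate 0.68 [344.7, 239.9] 125
```

View pics/w1.png

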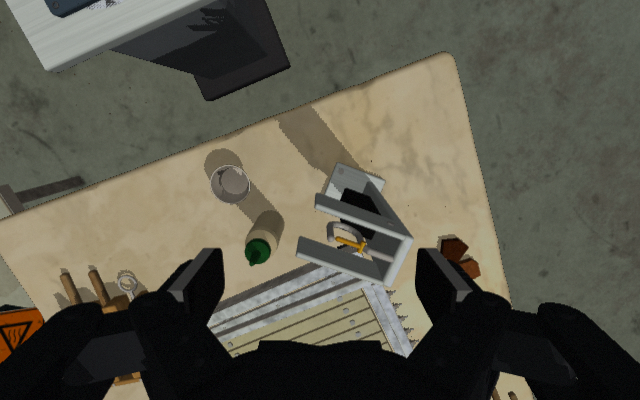

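The wrist view shows the stand at about (360,230), opening to the left, with the gate near (350,243) and the cheeks on both sides. I'll zoom in to pick features.

Run:
```python
import cv2
im=cv2.imread("pics/w1.png")[150:300,280:430]
cv2.imwrite("pics/w1z.png",cv2.resize(im,None,fx=4,fy=4,interpolation=cv2.INTER_CUBIC))
```

```text
(no output)
```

View pics/w1z.png

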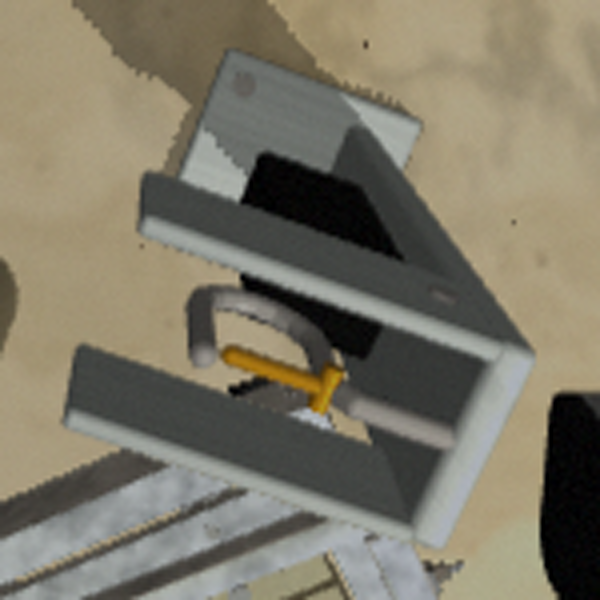

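```bash
cat > fit.py <<'E'
from h import *
from scipy.optimize import least_squares
def fit(views,zfree=False):
    # views: list of (cm, [(P, uv)])
    def res(p):
        z=p[3] if zfree else 0
        M=R.from_euler("z",p[2]).as_matrix();o=[]
        for cm,l in views:
            P=np.array([a for a,_ in l],float)@M.T+[p[0],p[1],z]
            o.append((proj(cm,P)-np.array([b for _,b in l])).ravel())
        return np.concatenate(o)
    best=min((least_squares(res,[450,200,y]+([0] if zfree else []),loss="soft_l1") for y in np.arange(0,6.3,1)),key=lambda r:r.cost)
    p=best.x;p[2]=(p[2]+np.pi)%(2*np.pi)-np.pi
    return p,res(p)
E
cat > stand1.py <<'E'
from fit import *
cm=camera_model("wrist");cm["pose"]=np.load("w1.npy")
z=lambda a,b:(280+a/4-.4,150+b/4-.4)
L=[((-60,29,260),z(140,213)),((-60,23,260),z(143,236)),((-60,-23,260),z(72,408)),((-60,-29,260),z(66,426)),
((42,29,258),z(531,352)),((42,-29,258),z(438,549)),((30,-29,258),z(414,527)),((-34,0,259.5),z(203,352))]
if __name__=="__main__":
    p,r=fit([(cm,L)]);print(p,np.degrees(p[2]));print(r.reshape(-1,2).round(1))
    p,r=fit([(cm,L)],True);print(p)
E
python3 stand1.py
```

```text
[501.22407878 218.16774659   0.85564011] 49.02456690307753
[[ 0.5 -0.8]
 [-2.4 -0.7]
 [-0.5 -0.2]
 [-1.   0.7]
 [ 4.2 -1.6]
 [ 3.6  0.5]
 [-1.6  2.4]
 [ 0.6  0.9]]
[505.60176235 216.34258795   0.84590936 -10.77430886]
```

Emit:
play_rows(steps=[0.0854,0.035,0,-0.008,0,0.0854,0.035,0,-0.008,0,0.0854,0,0,0,0,0.0854,0,0,0,0,0.0854,0,0,0,0])

```text
time_s: 3.32
eef_pos: [485.7, 162.6, 402.0]
tool_rot: [-1.551, 0.289, -0.29]
ft_force: [0.2, 0.6, 0.0]
finger_gap: 85.3
```

Run:
```python
from h import *
s=sense();print(s["time_s"],s["eef_pos"],s["joint_vel"])
cm=camera_model("wrist");im=snapshot("wrist");np.save("w2.npy",cm["pose"]);print(cm["pose"][:3,3])
cv2.imwrite("pics/w2.png",im[:,:,::-1])
im=im[90:290,270:470,::-1]
cv2.imwrite("pics/w2z.png",cv2.resize(im,None,fx=3,fy=3,interpolation=cv2.INTER_CUBIC))
```

```text
3.325 [485.73754238 162.64860665 402.019917  ] [-0.00380537 -0.0019073  -0.00083311 -0.00161548 -0.00245772 -0.00226042]
[423.09341042 187.26078172 543.86005763]
```

View pics/w2z.png

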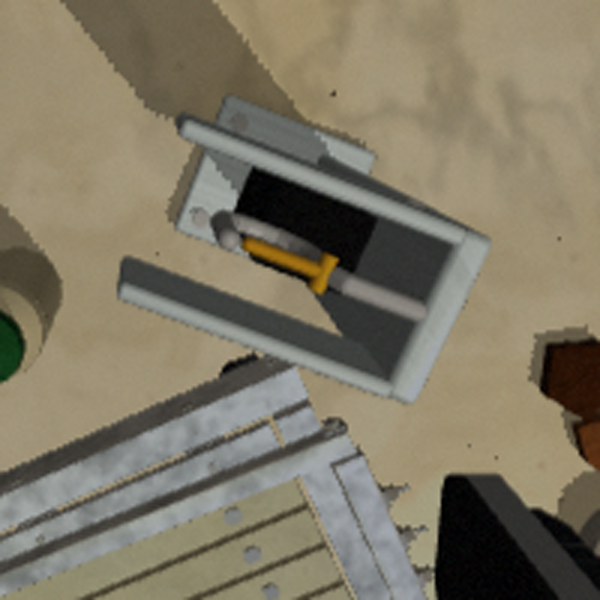

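View pics/w2.png

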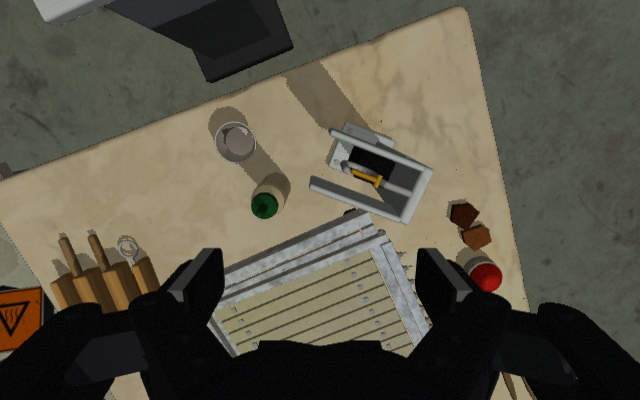

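```bash
cat > stand2.py <<'E'
from stand1 import *
cm2=camera_model("wrist");cm2["pose"]=np.load("w2.npy")
z2=lambda a,b:(270+a/3-.33,90+b/3-.33)
L2=[((-60,29,260),z2(178,121)),((-60,23,260),z2(187,138)),((-60,-23,260),z2(120,284)),((-60,-29,260),z2(122,298)),
((42,29,258),z2(490,238)),((42,-29,258),z2(413,403)),((30,-29,258),z2(389,394)),((-34,0,259.5),z2(229,240)),
((-30,40,10),z2(228,97)),((-30,-40,10),z2(178,231)),((60,40,10),z2(376,155))]
if __name__=="__main__":
  for v in ([(cm2,L2)],[(cm,L),(cm2,L2)],[(cm2,L2[:8])]):
   for f in (0,1):
    p,r=fit(v,f);print(p,np.degrees(p[2]));
    print(r.reshape(-1,2).round(1).tolist())
  p,r=fit([(cm,L),(cm2,L2)])
  M=R.from_euler("z",p[2]).as_matrix()
  for c,n in((cm,"w1"),(cm2,"w2")):
    im=cv2.imread(f"pics/{n}.png");im=cv2.resize(im[90:290,260:460],None,fx=3,fy=3)
    for y in(29,23,-23,-29):
      for a,b in(((-60,y,260),(32,y,260)),((42,29,258),(42,-29,258)),((30,29,258),(30,-29,258)),((-34,0,259.5),(-3,0,250)),((-30,-40,10),(-30,40,10))):
        q=proj(c,np.array([a,b])@M.T+[p[0],p[1],0]);q=((q-[260,90]+.33)*3).astype(int);cv2.line(im,tuple(q[0].tolist()),tuple(q[1].tolist()),(0,0,255),1)
    cv2.imwrite(f"pics/{n}o.png",im)
E
python3 stand2.py; python3 -c "
import cv2,numpy as np
cv2.imwrite('pics/wo.png',cv2.resize(np.hstack([cv2.imread('pics/w1o.png'),cv2.imread('pics/w2o.png')]),(800,400)))"
```

```text
[502.39357844 217.10183224   0.85055905] 48.733443772789066
[[1.5, -1.0], [-4.0, -0.1], [0.5, -0.3], [-2.4, 1.1], [3.2, -0.2], [2.2, 1.7], [-1.5, 0.6], [0.1, 0.5], [-0.9, -1.5], [-1.6, -0.2], [0.8, -1.4]]
[504.44160636 217.49528588   0.84626143  -9.34378446] 48.487208150972215
[[2.5, 0.2], [-2.9, 0.9], [1.9, -0.9], [-0.9, 0.2], [0.7, 0.2], [0.4, 0.2], [-2.9, -0.8], [0.5, 0.5], [-0.5, -0.6], [-1.2, -0.2], [0.1, -0.6]]
[502.02933093 217.48888806   0.84972822] 48.68584100070592
[[0.5, -0.1], [-2.5, 0.1], [-0.8, 0.4], [-1.3, 1.3], [3.8, -0.3], [2.9, 1.5], [-2.2, 3.4], [0.3, 1.7], [1.8, -1.6], [-3.7, -0.7], [0.7, -0.9], [-2.2, 0.5], [3.5, -0.7], [2.4, 1.3], [-1.2, 0.1], [0.4, -0.0], [-0.7, -1.8], [-1.5, -0.5], [1.0, -1.6]]
[504.22388658 217.07126418   0.84820256  -7.98375157] 48.59842696415122
[[1.1, -0.2], [-1.8, -0.3], [0.2, -1.1], [-0.3, -0.4], [1.7, -1.3], [1.4, -0.7], [-3.4, 1.2], [0.4, 0.6], [2.0, 0.4], [-3.4, 1.1], [1.4, -0.5], [-1.5, 0.7], [0.7, 0.3], [0.3, 0.6], [-3.0, -0.4], [0.1, 0.7], [-0.8, -0.6], [-1.4, -0.0], [0.0, -0.7]]
[502.06580491 217.06129341   0.85478043] 48.975310998667055
[[1.0, -1.1], [-4.4, -0.2], [0.3, -0.3], [-2.6, 1.1], [3.0, -0.7], [2.2, 1.3], [-1.4, 0.2], [-0.1, 0.4]]
[503.82085854 217.19054934   0.84922882  -7.77392518] 48.65722751109891
[[1.9, -0.1], [-3.5, 0.7], [1.3, -0.9], [-1.5, 0.4], [0.8, -0.2], [0.4, 0.2], [-2.9, -0.8], [0.0, 0.4]]
```

View pics/wo.png

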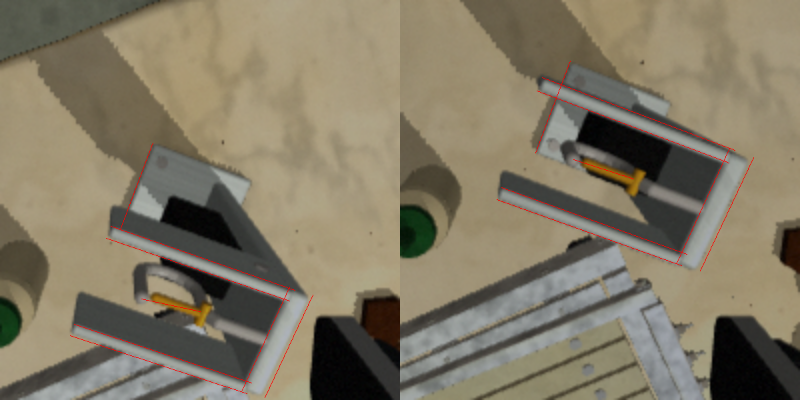

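Run:
```python
from stand2 import *
from h import *
np.set_printoptions(precision=1,suppress=True)
print(tri([(cm,z(203,352)),(cm2,z2(229,240))]))
print("gate end",tri([(cm,z(226,355)),(cm2,z2(248,245))]))
print("hinge",tri([(cm,z(328,388)),(cm2,z2(323,273))]))
for a in (0.85,):
  for p in((502,217.4,0.85),(504.2,217.1,0.848)):
    M=R.from_euler("z",p[2]).as_matrix();print(M@[-34,0,259.5]+[p[0],p[1],0])
# eye & rack rough from w2
im=cv2.imread("pics/w2.png")[220:320,30:200];cv2.imwrite("pics/w2r.png",cv2.resize(im,None,fx=4,fy=4,interpolation=cv2.INTER_CUBIC))
for e in [(128,248),(236,141),(265,200)]: print(onz(cm2,e,8),onz(cm2,e,162))
```

```text
(array([480.8, 191.6, 252.2]), [np.float64(0.16709324570802092), np.float64(0.17617033822222886)])
gate end (array([484.8, 196.4, 249.5]), [np.float64(0.39135978497965784), np.float64(0.41233622181321583)])
hinge (array([502.5, 216.1, 247.9]), [np.float64(0.375313701693694), np.float64(0.3949031416410195)])
[479.6 191.9 259.5]
[481.7 191.6 259.5]
[ 522.5 -220.5    8. ] [ 493.9 -103.3  162. ]
[419.1  42.4   8. ] [420.2  84.  162. ]
[528.9  46.5   8. ] [498.5  86.9 162. ]
```

View pics/w2r.png

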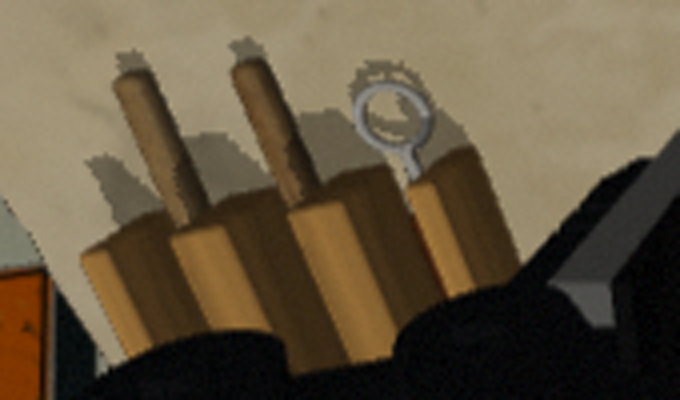

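Emit:
play_rows(steps=[0.0854,0.0225,0.023,-0.0437,0,0.0854,0.0225,0.023,-0.0437,0,0.0854,0.0225,0.023,-0.0437,0,0.0854,0.0225,0.023,-0.0437,0,0.0854,0.0225,0.023,-0.0437,0])

```text
time_s: 4.0
eef_pos: [512.1, -83.6, 286.1]
tool_rot: [-1.551, 0.289, -0.291]
ft_force: [0.5, -0.3, -0.4]
finger_gap: 85.7
```

Emit:
play_rows(steps=[0.0854,0.0225,0.023,-0.0437,0,0.0854,0.0225,0.023,-0.0437,0,0.0854,0.0225,0.023,-0.0437,0,0.0854,0,0,0,-0.135,0.0854,0,0,0,-0.135])

```text
time_s: 4.62
eef_pos: [527.2, -229.4, 216.7]
tool_rot: [-1.569, 0.077, -0.075]
ft_force: [-0.3, 0.0, -0.3]
finger_gap: 85.3
```

Emit:
play_rows(steps=[0.06,0,0,0,0,0.06,0,0,0,0,0.06,0,0,0,0,0.06,0,0,0,0,0.06,0,0,0,0])

```text
time_s: 5.25
eef_pos: [527.8, -229.4, 217.4]
tool_rot: [-1.569, 0.079, -0.079]
ft_force: [-0.1, -0.7, -0.4]
finger_gap: 59.9
```

Run:
```python
from h import *
s=sense();print(s["time_s"],s["eef_pos"],s["finger_gap"]); print(R.from_rotvec(s["tool_rot"]).as_matrix().round(4))
cm=camera_model("wrist");im=snapshot("wrist");np.save("w3.npy",cm["pose"]);print(cm["pose"][:3,3])
cv2.imwrite("pics/w3.png",im[:,:,::-1])
for t in["knife_eye","palette_knife"]:
    for e in trace("wrist",t)[:2]:print(t,e["score"],e["at"],e["region"].sum(),onz(cm,e["at"],8))
```

```text
5.25 [ 527.77863147 -229.35050122  217.36211735] 59.91234310507611
[[ 9.949e-01  1.000e-04  1.007e-01]
 [-1.007e-01 -1.000e-04  9.949e-01]
 [ 1.000e-04 -1.000e+00 -1.000e-04]]
[ 461.08997541 -222.00768683  359.2272706 ]
knife_eye 0.75 [321.9, 225.4] 1545 [ 589.22945226 -231.58544443    8.        ]
palette_knife 0.57 [319.0, 225.7] 1471 [ 589.26210438 -234.97399888    8.        ]
```

View pics/w3.png

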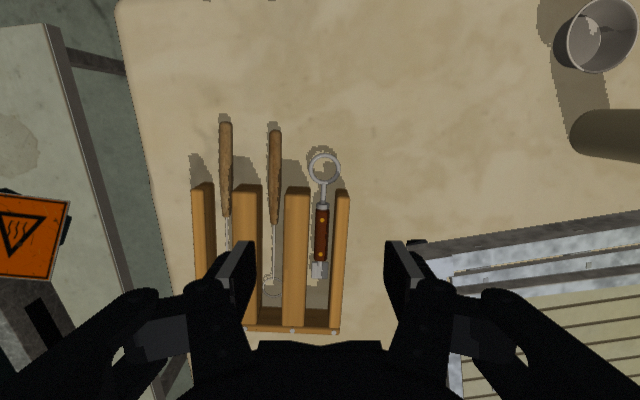

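Run:
```python
from h import *
np.set_printoptions(precision=1,suppress=True)
c2=camera_model("wrist");c2["pose"]=np.load("w2.npy");c3=camera_model("wrist");c3["pose"]=np.load("w3.npy")
im=cv2.imread("pics/w3.png")[130:290,240:380];cv2.imwrite("pics/w3z.png",cv2.resize(im,None,fx=4,fy=4,interpolation=cv2.INTER_CUBIC))
print(tri([(c2,(128.5,249)),(c3,(324,169))]), onz(c3,(324,169),8),onz(c3,(321,262),16))
print("table edge",onz(c3,(330,0),0))
for u in[(202,185),(346,192),(240,186),(297,188)]:print(onz(c3,u,40))
print("handles",onz(c3,(274,130),14),onz(c3,(225,122),14), "cup",onz(c3,(602,35),20))
```

```text
(array([ 524.6, -222.8,    5. ]), [np.float64(0.28887515930900687), np.float64(0.47027220010414517)]) [ 523.5 -222.8    8. ] [ 631.5 -236.8   16. ]
table edge [ 356.7 -200.7    0. ]
[ 521.9 -348.1   40. ]
[ 543.8 -202.6   40. ]
[ 526.8 -309.7   40. ]
[ 534.6 -252.1   40. ]
handles [ 475.9 -271.3   14. ] [ 462.6 -321.2   14. ] cup [418.2  55.8  20. ]
```

View pics/w3z.png

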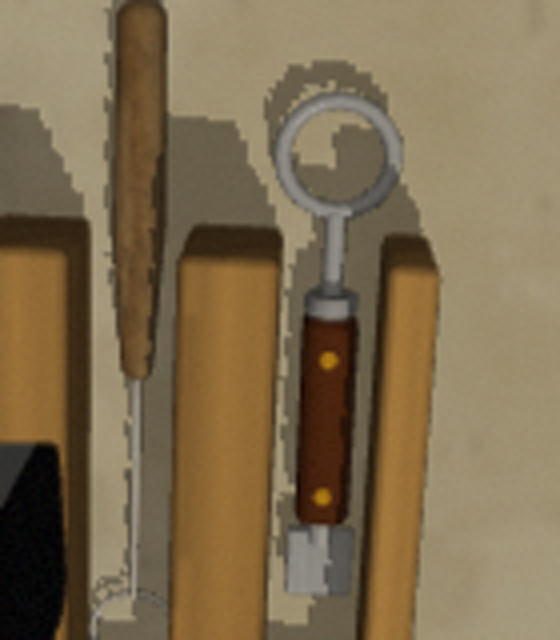

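Emit:
play_rows(steps=[0.05,-0.0087,0,0.0064,0,0.05,0,0.03,0,0.038,0.05,0,0.04,0,0,0.05,0,0.04,0,0,0.05,0,0,0,0])

```text
time_s: 6.02
eef_pos: [516.2, -220.0, 103.1]
tool_rot: [-1.564, 0.116, -0.102]
ft_force: [-0.2, 1.4, -0.7]
finger_gap: 50.2
```

Run:
```python
from h import *
np.set_printoptions(precision=2,suppress=True)
s=sense();print(s["time_s"],s["eef_pos"],s["finger_gap"]); Q=R.from_rotvec(s["tool_rot"]).as_matrix();print(Q)
cm=camera_model("wrist");im=snapshot("wrist");np.save("w4.npy",cm["pose"])
cv2.imwrite("pics/w4.png",im[:,:,::-1])
p=np.array([523.8,-222.8,8])
print(proj(cm,p), Q.T@(p-s["eef_pos"]))
```

```text
6.025 [ 516.16 -219.98  103.1 ] 50.17090384267465
[[ 0.99 -0.01  0.14]
 [-0.14  0.    0.99]
 [-0.01 -1.    0.  ]]
[[315.57 212.32]] [ 8.79 95.02 -2.08]
```

View pics/w4.png

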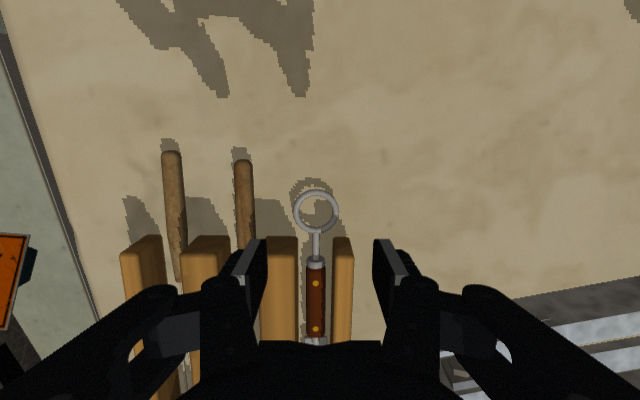

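Emit:
play_rows(steps=[0.05,0.0045,0,-0.002,0,0.05,0,0.035,0,0,0.05,0,0.035,0,0,0.05,0,0.02,0,0,0.05,0,0,0,0])

```text
time_s: 6.7
eef_pos: [524.1, -224.9, 17.6]
tool_rot: [-1.568, 0.109, -0.109]
ft_force: [0.2, -0.1, 0.1]
finger_gap: 50.3
```

Run:
```python
from h import *
np.set_printoptions(precision=3,suppress=True)
s=sense();print(s["time_s"],s["eef_pos"],s["finger_gap"]); Q=R.from_rotvec(s["tool_rot"]).as_matrix();print(Q)
cm=camera_model("wrist");im=snapshot("wrist")
cv2.imwrite("pics/w5.png",im[:,:,::-1])
p=np.array([523.8,-222.8,8])
print(proj(cm,p), Q.T@(p-s["eef_pos"]))
```

```text
6.7 [ 524.113 -224.924   17.584] 50.335330885769245
[[ 0.99  -0.     0.138]
 [-0.138  0.     0.99 ]
 [-0.    -1.     0.   ]]
[[321.914 245.859]] [-0.601  9.585  2.059]
```

View pics/w5.png

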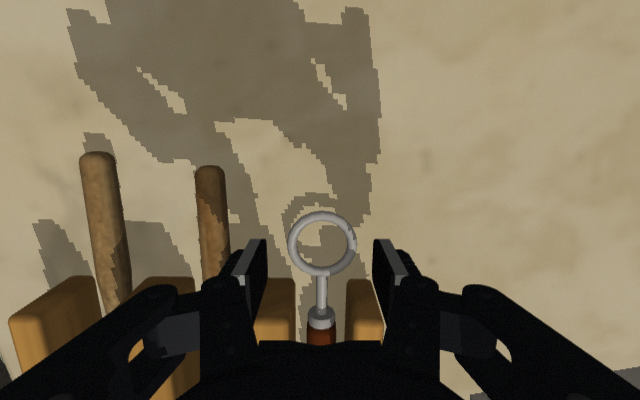

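Emit:
play_rows(steps=[0.05,-0.0038,0,0.002,0,0.05,0,0.012,0,0,0.05,0,0.004,0,0,0.05,0,0,0,0,0.02,0,0,0,0], squeeze=30)

```text
time_s: 7.38
eef_pos: [520.4, -222.3, 1.3]
tool_rot: [-1.568, 0.109, -0.109]
ft_force: [-0.8, 0.9, 0.1]
finger_gap: 33.9
```

Emit:
play_rows(steps=[0.02,0,0,0,0,0.02,0,0,0,0,0.02,0,0,0,0,0.02,0,0,0,0,0.02,0,0,0,0])

```text
time_s: 8.0
eef_pos: [520.4, -222.3, 1.3]
tool_rot: [-1.568, 0.109, -0.109]
ft_force: [-1.7, 0.4, 0.7]
finger_gap: 33.5
```

```bash
cat > look.py <<'E'
import sys
from h import *
np.set_printoptions(precision=3,suppress=True)
n,o=sys.argv[1],sys.argv[2]
s=sense();print(s["time_s"],s["eef_pos"],s["finger_gap"],s["ft_force"]); Q=R.from_rotvec(s["tool_rot"]).as_matrix();print(Q)
cm=camera_model(n);im=snapshot(n);np.save(o+".npy",cm["pose"])
cv2.imwrite(f"pics/{o}.png",im[:,:,::-1])
E
python3 look.py wrist w6
```

```text
8.0 [ 520.407 -222.284    1.345] 33.51318723745285 [-1.658  0.379  0.709]
[[ 0.99  -0.     0.138]
 [-0.138 -0.     0.99 ]
 [-0.    -1.    -0.   ]]
```

View pics/w6.png

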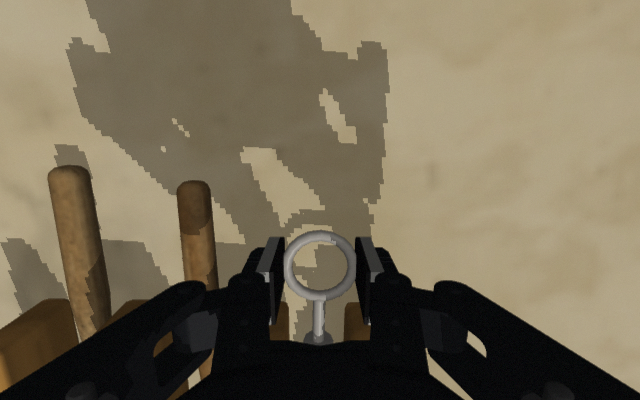

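Emit:
play_rows(steps=[0.02,-0.005,0,0,0,0.02,-0.01,0,0,0,0.02,-0.015,0,0,0,0.02,-0.015,0,0,0,0.02,-0.015,0,0,0])

```text
time_s: 8.68
eef_pos: [460.2, -213.9, 1.4]
tool_rot: [-1.568, 0.109, -0.109]
ft_force: [-0.3, -0.5, 1.0]
finger_gap: 33.4
```

```bash
python3 look.py wrist w7
```

```text
8.675 [ 460.169 -213.884    1.431] 33.4337952397848 [-0.302 -0.485  1.036]
[[ 0.99   0.     0.138]
 [-0.138 -0.     0.99 ]
 [ 0.    -1.    -0.   ]]
```

View pics/w7.png

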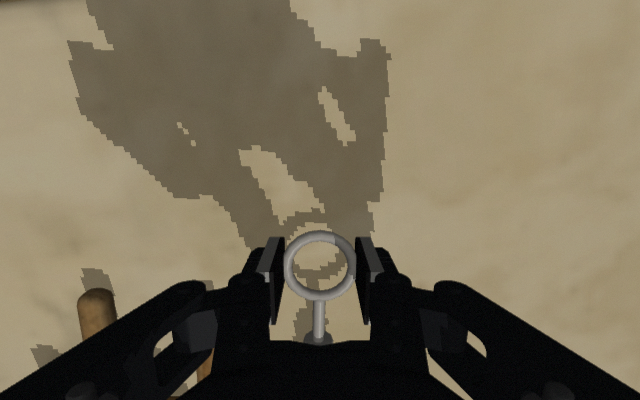

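Emit:
play_rows(steps=[0.02,-0.015,0,0,0,0.02,-0.02,0,0,0,0.02,-0.02,0,0,0,0.02,-0.015,0,0,0,0.02,0,0,0.01,0])

```text
time_s: 9.35
eef_pos: [392.2, -194.4, 1.3]
tool_rot: [-1.568, 0.111, -0.111]
ft_force: [-0.3, -0.7, -0.1]
finger_gap: 33.3
```

Emit:
play_rows(steps=[0.02,0,0,0.02,0,0.02,0,0,0.025,0,0.02,0,0,0.025,0,0.02,0,0,0.025,0,0.02,0,0,0.015,0])

```text
time_s: 9.98
eef_pos: [408.8, -84.2, 1.4]
tool_rot: [-1.568, 0.108, -0.108]
ft_force: [-0.4, -1.8, 0.0]
finger_gap: 33.3
```

Emit:
play_rows(steps=[0.02,0,0,0,0.1,0.02,0,0,0,0.15,0.02,0,0,0,0.15,0.02,0,0,0,0.15,0.02,0,0,0,0.15])

```text
time_s: 10.6
eef_pos: [408.9, -85.1, 1.4]
tool_rot: [-1.468, 0.658, -0.659]
ft_force: [-0.3, 0.0, -0.1]
finger_gap: 33.4
```

Emit:
play_rows(steps=[0.02,0,0,0,0.15,0.02,0,0,0,0.1,0.02,0,0,0,0,0.02,0,0,0,0,0.02,0,0,0,0])

```text
time_s: 11.22
eef_pos: [408.5, -85.3, 1.4]
tool_rot: [-1.399, 0.846, -0.847]
ft_force: [0.1, 0.7, 0.6]
finger_gap: 33.3
```

```bash
python3 look.py wrist w8; python3 look.py scene s8
```

```text
11.225 [408.516 -85.327   1.376] 33.26291283027625 [0.137 0.655 0.627]
[[ 0.464  0.     0.886]
 [-0.886  0.     0.464]
 [-0.    -1.     0.001]]
11.275 [408.52  -85.355   1.388] 33.22527649806335 [0.613 0.542 0.781]
[[ 0.464  0.     0.886]
 [-0.886  0.     0.464]
 [ 0.    -1.     0.001]]
```

View pics/w8.png

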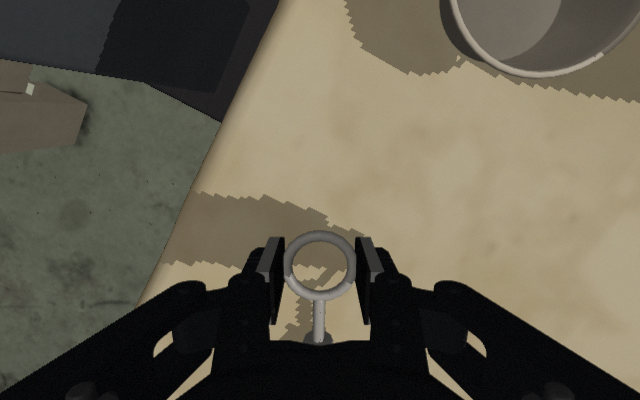

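View pics/s8.png

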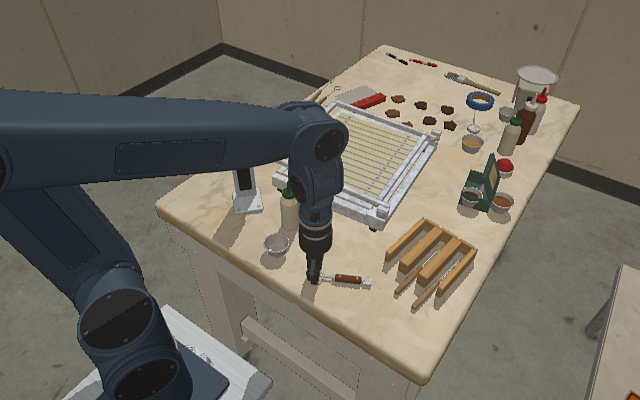

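Emit:
play_rows(steps=[0.05,0,0,0,0,0.05,0,0,0,0,0.05,0,0,0,0,0.05,0,0,0,0,0.05,0,0,0,0])

```text
time_s: 11.95
eef_pos: [408.2, -85.5, 1.3]
tool_rot: [-1.399, 0.847, -0.847]
ft_force: [0.7, -0.3, 0.7]
finger_gap: 50.3
```

Emit:
play_rows(steps=[0.05,0,-0.02,0,0,0.05,0,-0.04,0,0,0.05,0,-0.05,0,0,0.05,0.02,-0.05,0,0,0.05,0.03,-0.05,0,0])

```text
time_s: 12.58
eef_pos: [431.5, -129.7, 213.1]
tool_rot: [-1.4, 0.846, -0.847]
ft_force: [1.0, -0.3, -0.4]
finger_gap: 49.8
```

Emit:
play_rows(steps=[0.05,0.03,0,0,-0.174,0.05,0,0,0,-0.175,0.05,0,0,0,-0.175,0.05,0,0,0,-0.175,0.05,0,0,0,-0.175])

```text
time_s: 13.2
eef_pos: [445.3, -156.4, 211.2]
tool_rot: [-1.564, 0.164, -0.164]
ft_force: [-0.1, 0.8, 0.4]
finger_gap: 49.4
```

Emit:
play_rows(steps=[0.05,0,0,0,-0.175,0.05,0,0,0,-0.175,0.05,0,0,0,-0.175,0.05,0,0,0,-0.175,0.05,0,0,0,-0.175])

```text
time_s: 13.82
eef_pos: [445.3, -156.3, 211.2]
tool_rot: [-1.507, -0.521, 0.521]
ft_force: [0.1, 0.3, 0.3]
finger_gap: 49.8
```

Emit:
play_rows(steps=[0.05,0,0,0,-0.175,0.05,0,0,0,-0.175,0.05,0,0,0,-0.175,0.05,0,0,0,-0.175,0.05,0,0,0,-0.175])

```text
time_s: 14.45
eef_pos: [445.3, -156.3, 211.2]
tool_rot: [-1.223, -1.187, 1.187]
ft_force: [0.2, 0.3, 0.7]
finger_gap: 50.1
```

Emit:
play_rows(steps=[0.05,0,0,0,-0.175,0.05,0,0,0,-0.175,0.05,0,0,0,-0.175,0.05,0,0,0,0,0.05,0,0,0,0])

```text
time_s: 15.08
eef_pos: [445.3, -156.4, 211.3]
tool_rot: [-0.938, -1.558, 1.558]
ft_force: [0.8, 0.5, 0.3]
finger_gap: 50.1
```

```bash
python3 look.py wrist w9
```

```text
15.075 [ 445.347 -156.352  211.255] 50.089739348176096 [0.757 0.519 0.299]
[[-0.468 -0.    -0.884]
 [ 0.884  0.    -0.468]
 [ 0.    -1.     0.   ]]
```

View pics/w9.png

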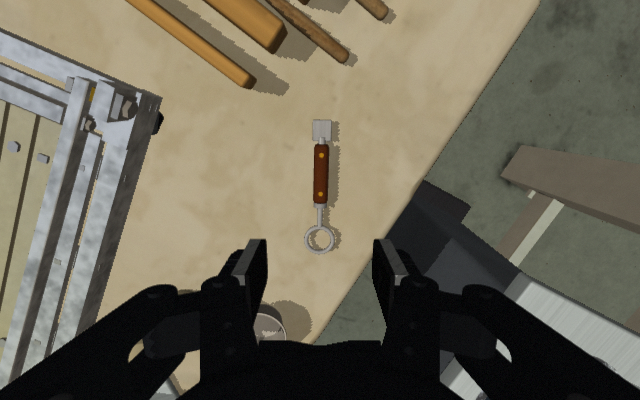

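Run:
```python
from h import *
np.set_printoptions(precision=2,suppress=True)
c=camera_model("wrist");c["pose"]=np.load("w9.npy")
e=onz(c,(319.5,240),8);b=onz(c,(321,144.5),16);f=onz(c,(320.5,202),16);t=onz(c,(321.7,120),4)
print(e,f,b,t,np.linalg.norm(e-b),np.linalg.norm(e-f),np.linalg.norm((e-t)[:2]))
d=(e-t)[:2];d/=np.linalg.norm(d);print(d,np.degrees(np.arctan2(d[1],d[0])))
d=(e-b)[:2];d/=np.linalg.norm(d);print(d,np.degrees(np.arctan2(d[1],d[0])))
s=sense();Q=R.from_rotvec(s["tool_rot"]).as_matrix();print(np.degrees(np.arctan2(Q[1,0],Q[0,0])))
g=np.r_[e[:2]-75*d,8];print(g,Q.T@(g-s["eef_pos"]))
```

```text
[408.84 -87.41   8.  ] [ 430.38 -130.28   16.  ] [ 459.18 -185.47   16.  ] [ 470.   -207.42    4.  ] 110.5089902492406 48.631997269331016 134.6893990984084
[-0.45  0.89] 117.00238977553363
[-0.46  0.89] 117.17677707693812
117.9255003992613
[ 443.1  -154.13    8.  ] [  2.96 203.27   0.94]
```

Emit:
play_rows(steps=[0.05,0.003,0.02,0.001,0.014,0.05,0,0.04,0,0,0.05,0,0.05,0,0,0.045,0,0.04,0,0,0.045,0,0,0,0])

```text
time_s: 15.75
eef_pos: [439.6, -152.4, 57.5]
tool_rot: [-0.937, -1.546, 1.548]
ft_force: [-1.1, -0.1, -0.1]
finger_gap: 44.9
```

```bash
python3 look.py wrist w10
```

```text
15.75 [ 439.612 -152.381   57.515] 44.92116672208238 [-1.119 -0.102 -0.133]
[[-0.457 -0.008 -0.89 ]
 [ 0.89   0.004 -0.457]
 [ 0.007 -1.     0.005]]
```

View pics/w10.png

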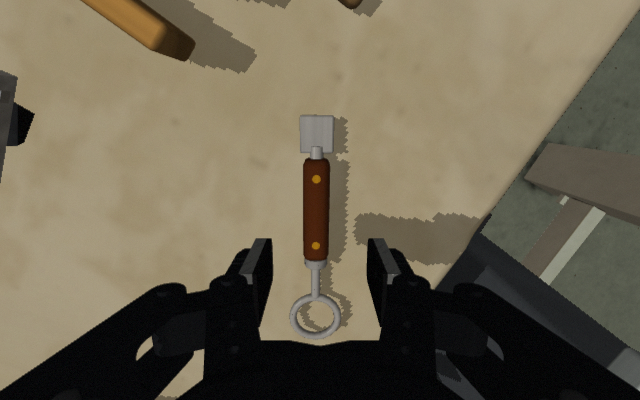

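Run:
```python
from h import *
np.set_printoptions(precision=2,suppress=True)
c=camera_model("wrist");c["pose"]=np.load("w9.npy");d=camera_model("wrist");d["pose"]=np.load("w10.npy")
print(tri([(c,(319.5,240)),(d,(315.5,314))]),onz(d,(315.5,314),8))
print(tri([(c,(321,144.5)),(d,(316,158))]),onz(d,(316,158),16))
s=sense();Q=R.from_rotvec(s["tool_rot"]).as_matrix();e=onz(d,(315.5,314),8);h=onz(d,(316,158),16);v=(e-h)[:2];v/=np.linalg.norm(v)
print(v,np.degrees(np.arctan2(v[1],v[0])),np.degrees(np.arctan2(Q[1,0],Q[0,0])))
g=np.r_[e[:2]-75*v,8];print(g,s["eef_pos"],Q.T@(g-s["eef_pos"]))
```

```text
(array([407.13, -83.91,  -1.37]), [np.float64(0.11030547785116995), np.float64(0.18154539040588927)]) [410.23 -89.84   8.  ]
(array([ 457.71, -183.02,  -12.31]), [np.float64(0.035298699842154634), np.float64(0.06034890231955258)]) [ 459.45 -186.87   16.  ]
[-0.45  0.89] 116.8939117214628 117.19155607146891
[ 444.16 -156.72    8.  ] [ 441.77 -153.49   60.27] [-4.12 52.26 -0.75]
```

Emit:
play_rows(steps=[0.045,0,0.02,0,0,0.045,0,0.02,0,0,0.045,0,0.01,0,0,0.045,0,0,0,0,0.045,0,0,0,0])

```text
time_s: 16.42
eef_pos: [444.2, -154.7, 12.8]
tool_rot: [-0.948, -1.551, 1.551]
ft_force: [0.0, 0.3, 0.5]
finger_gap: 45.3
```

```bash
python3 look.py wrist w11
```

```text
16.425 [ 444.186 -154.732   12.799] 45.31782557820777 [0.008 0.346 0.467]
[[-0.458  0.002 -0.889]
 [ 0.889 -0.001 -0.458]
 [-0.002 -1.    -0.001]]
```

View pics/w11.png

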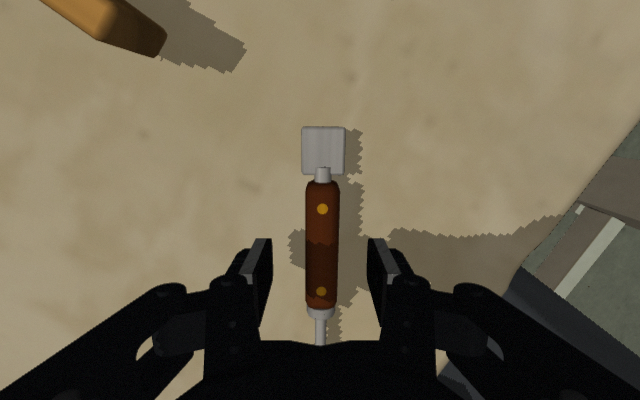

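Emit:
play_rows(steps=[0.045,0,0.007,0,0,0.045,0,0.0035,0,0,0.045,0,0,0,0,0.005,0,0,0,0,0.005,0,0,0,0], squeeze=80)

```text
time_s: 17.1
eef_pos: [443.4, -154.3, 1.3]
tool_rot: [-0.946, -1.55, 1.55]
ft_force: [-0.0, 0.9, 0.1]
finger_gap: 13.7
```

Emit:
play_rows(steps=[0.005,0,0,0,0,0.005,0,0,0,0,0.005,0,0,0,0,0.005,0,0,0,0,0.005,0,0,0,0])

```text
time_s: 17.73
eef_pos: [443.4, -154.3, 1.2]
tool_rot: [-0.946, -1.55, 1.55]
ft_force: [0.5, 0.4, 3.4]
finger_gap: 13.8
```

```bash
python3 look.py wrist w12
```

```text
17.725 [ 443.428 -154.335    1.216] 13.770025509460336 [0.532 0.441 3.43 ]
[[-0.458  0.001 -0.889]
 [ 0.889 -0.    -0.458]
 [-0.001 -1.    -0.001]]
```

View pics/w12.png

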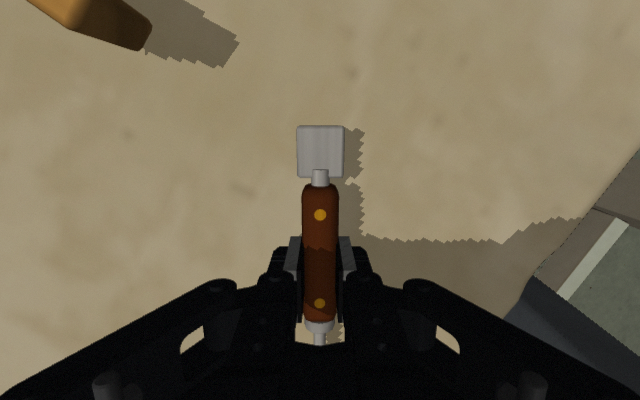

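Run:
```python
from h import *
np.set_printoptions(precision=2,suppress=True)
c=camera_model("wrist");c["pose"]=np.load("w12.npy")
s=sense();Q=R.from_rotvec(s["tool_rot"]).as_matrix()
for uv,z in(((320.5,184),13),((320,126),4),((320,177),4),((320.5,319),16)): print(Q.T@(onz(c,uv,z)-s["eef_pos"]))
print(s["q"],np.arctan2(Q[1,0],Q[0,0]))
th=np.radians(48.6);u=np.array([np.cos(th),np.sin(th)])
nose=np.array([480.5,191.7])
for D in (75,):
  # eye centre at stand x=-41.5 => nose -7.5u
  t=nose-7.5*u-D*u;print("tcp",t)
```

```text
[-36.78 -11.81   0.34]
[-59.88  -2.8    0.1 ]
[-37.91  -2.81   0.14]
[ 25.78 -14.85   0.49]
[-0.48 -0.02 -0.43  1.16 -0.   -2.52] 2.046211957327438
tcp [425.94 129.82]
```

Emit:
play_rows(steps=[0.005,0,-0.02,0,0,0.005,0,-0.05,0,0.17,0.005,0,-0.05,0,0.17,0.005,0,-0.05,0,0.17,0.005,0,-0.05,0,0.17])

```text
time_s: 18.4
eef_pos: [442.3, -153.8, 221.2]
tool_rot: [-1.299, -1.052, 1.053]
ft_force: [1.3, -0.6, -0.7]
finger_gap: 14.0
```

Emit:
play_rows(steps=[0.005,0,-0.05,0,0.17,0.005,0,-0.007,0,0.17,0.005,0,0,0,0.17,0.005,0,0,0,0,0.005,0,0,0,0])

```text
time_s: 19.02
eef_pos: [442.7, -154.0, 276.8]
tool_rot: [-1.463, -0.669, 0.671]
ft_force: [0.0, 0.2, -1.8]
finger_gap: 13.5
```

Run:
```python
from h import *
np.set_printoptions(precision=2,suppress=True)
s=sense();Q=R.from_rotvec(s["tool_rot"]).as_matrix()
print(s["time_s"],s["eef_pos"],np.degrees(np.arctan2(Q[1,0],Q[0,0])),Q.T@(np.array([425.9,129.8,279])-s["eef_pos"]),s["finger_gap"])
```

```text
19.025 [ 442.68 -153.97  276.85] 49.19377160072622 [203.82  -1.87 198.15] 13.530014144503799
```

Emit:
play_rows(steps=[0.005,0.015,0,0.015,0,0.005,0.029,0,0.029,0,0.005,0.035,0,0.035,0,0.005,0.035,0,0.035,0,0.005,0.035,0,0.035,0])

```text
time_s: 19.65
eef_pos: [427.6, 57.4, 277.2]
tool_rot: [-1.465, -0.669, 0.67]
ft_force: [0.2, 0.1, -0.7]
finger_gap: 13.6
```

Emit:
play_rows(steps=[0.005,0.025,0,0.025,0.01,0.005,0.016,0,0.018,0,0.005,0,0,0,0,0.005,0,0,0,0,0.005,0,0,0,0])

```text
time_s: 20.27
eef_pos: [422.9, 114.3, 277.6]
tool_rot: [-1.468, -0.66, 0.661]
ft_force: [-0.4, -0.7, -0.5]
finger_gap: 14.1
```

```bash
python3 look.py wrist w13;python3 look.py scene s13;python3 look.py top t13
python3 - <<'E'
import cv2
a=cv2.imread("pics/s13.png")[80:240,180:380];b=cv2.imread("pics/t13.png")[150:310,180:380]
import numpy as np
cv2.imwrite("pics/st13.png",cv2.resize(np.hstack([a,b]),(800,320),interpolation=cv2.INTER_CUBIC))
E
```

```text
20.275 [422.899 114.319 277.634] 14.064670457902238 [-0.434 -0.651 -0.549]
[[ 0.664 -0.    -0.748]
 [ 0.748 -0.     0.664]
 [-0.001 -1.    -0.   ]]
20.325 [422.902 114.342 277.697] 13.625724012576775 [ 0.104 -0.717 -1.65 ]
[[ 0.664 -0.    -0.748]
 [ 0.748 -0.     0.664]
 [-0.    -1.     0.   ]]
20.375 [422.923 114.394 277.778] 14.06303979547533 [-0.042 -0.778 -1.515]
[[ 0.664 -0.    -0.748]
 [ 0.748 -0.     0.664]
 [-0.    -1.    -0.   ]]
```

View pics/w13.png

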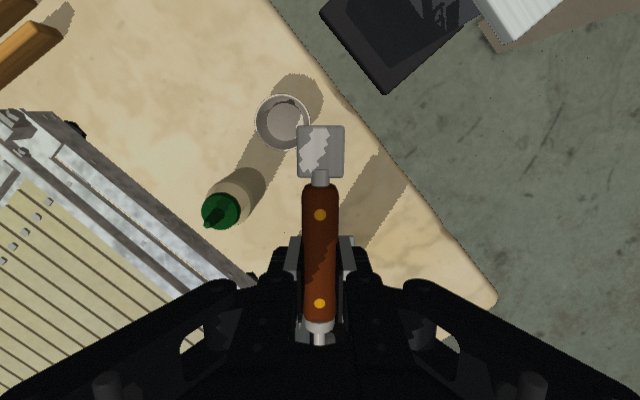

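View pics/st13.png

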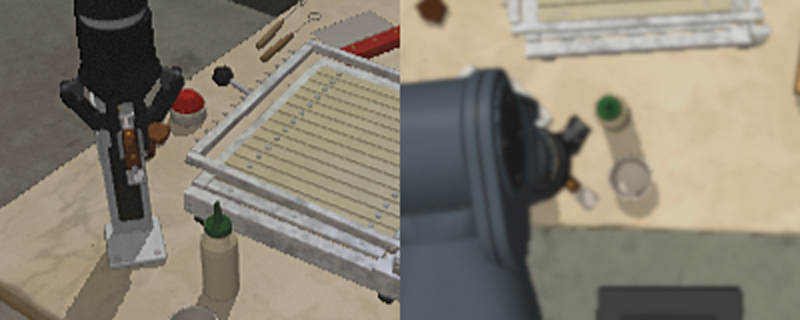

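Emit:
play_rows(steps=[0.005,0.0144,0,0.0081,0,0.005,0,0,0,0,0.005,0,0,0,0,0.005,0,0,0,0,0.005,0,0,0,0])

```text
time_s: 21.05
eef_pos: [426.2, 131.3, 277.8]
tool_rot: [-1.468, -0.661, 0.661]
ft_force: [0.4, 0.1, 0.1]
finger_gap: 14.0
```

Run:
```python
from h import *
np.set_printoptions(precision=2,suppress=True)
s=sense();Q=R.from_rotvec(s["tool_rot"]).as_matrix()
print(s["time_s"],s["eef_pos"],np.degrees(np.arctan2(Q[1,0],Q[0,0])),Q.T@(np.array([426.4,130.6,279])-s["eef_pos"]),s["finger_gap"],s["joint_vel"],s["ft_force"])
c=camera_model("wrist")
c["pose"]=np.load("w2.npy");print(onz(c,(270+229/3-.33,90+240/3-.33),257))
c["pose"]=np.load("w1.npy");print(onz(c,(280+203/4-.4,150+352/4-.4),257))
im=snapshot("scene");a=im[85:185,200:300,::-1];cv2.imwrite("pics/s14.png",cv2.resize(a,None,fx=6,fy=6,interpolation=cv2.INTER_CUBIC))
cs=camera_model("scene");print((proj(cs,np.array([[480.3,191.8,259.5],[426.4+75.1*.661,130.6+75.1*.75,285]]))-[200,85])*6)
```

```text
21.05 [426.2  131.28 277.82] 48.47873080669476 [-0.38 -1.18 -0.6 ] 13.961756214861177 [-0. -0. -0.  0.  0. -0.] [0.39 0.12 0.09]
[479.99 191.67 257.  ]
[478.87 192.03 257.  ]
[[229.51 315.24]
 [223.49 271.68]]
```

View pics/s14.png

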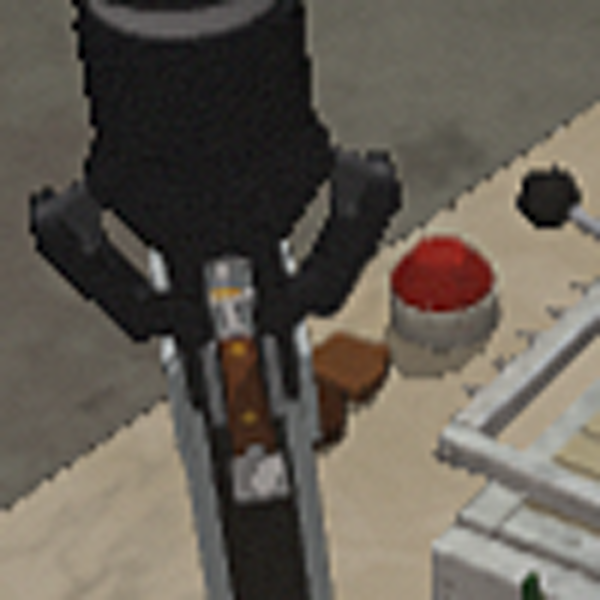

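Emit:
play_rows(steps=[0.005,0,0.01,0,0,0.005,0,0.008,0,0,0.005,0,0.007,0,0,0.005,0,0,0,0,0.005,0,0,0,0])

```text
time_s: 21.72
eef_pos: [426.2, 131.4, 252.9]
tool_rot: [-1.468, -0.661, 0.661]
ft_force: [0.2, 0.7, -0.4]
finger_gap: 14.0
```

Run:
```python
from h import *
np.set_printoptions(precision=2,suppress=True)
for i in range(3):
  s=sense();print(s["time_s"],s["eef_pos"],s["finger_gap"],s["ft_force"],s["torque"])
  im=snapshot("scene")
a=im[85:185,200:300,::-1];cv2.imwrite("pics/s15.png",cv2.resize(a,None,fx=6,fy=6,interpolation=cv2.INTER_CUBIC))
```

```text
21.725 [426.25 131.37 252.86] 13.993039943185542 [ 0.17  0.67 -0.4 ] [-0.03 -0.01  0.  ]
21.775 [426.4  131.39 253.1 ] 13.881272480090782 [-0.5  -0.2  -1.34] [-0.06 -0.02  0.04]
21.825 [426.47 131.4  253.21] 13.901603966220886 [ 1.22  0.25 -0.57] [ 0.04  0.03 -0.01]
```

View pics/s15.png

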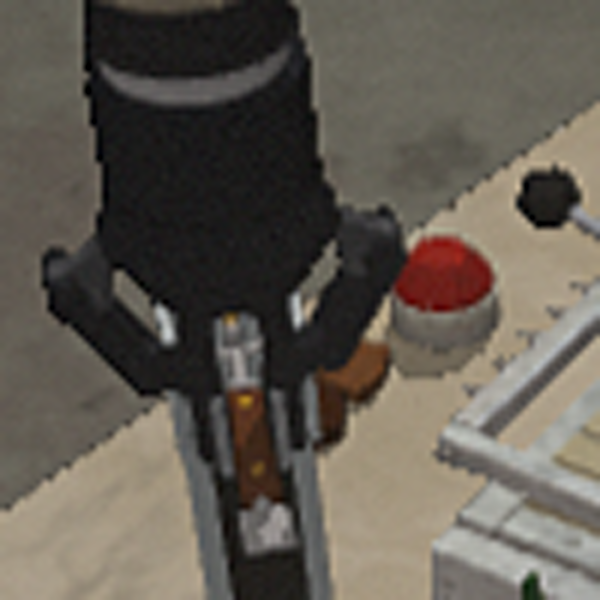

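Emit:
play_rows(steps=[0.005,0,0.003,0,0,0.005,0,0.003,0,0,0.005,0,0.003,0,0,0.005,0,0.003,0,0,0.005,0,0,0,0])

```text
time_s: 22.5
eef_pos: [426.1, 131.4, 240.6]
tool_rot: [-1.468, -0.661, 0.661]
ft_force: [0.5, -0.2, -0.2]
finger_gap: 14.2
```

```bash
cat > st.py <<'E'
from h import *
np.set_printoptions(precision=2,suppress=True)
for i in range(4):
  s=sense();print(s["time_s"],s["eef_pos"],s["finger_gap"],s["ft_force"],s["torque"])
  im=snapshot("scene")
a=im[85:185,200:300,::-1];cv2.imwrite("pics/sx.png",cv2.resize(a,None,fx=6,fy=6,interpolation=cv2.INTER_CUBIC))
E
python3 st.py
```

```text
22.5 [426.11 131.37 240.56] 14.184987185526921 [ 0.5  -0.16 -0.17] [0.   0.02 0.02]
22.55 [426.09 131.34 240.69] 14.12502445180144 [-0.5   0.6   0.55] [0.02 0.04 0.03]
22.6 [426.12 131.33 240.82] 13.944995092007497 [-0.19 -1.09 -0.88] [0.   0.05 0.02]
22.65 [426.12 131.32 240.85] 14.325619297050894 [-0.96 -0.53  0.66] [-0.01  0.03  0.04]
```

Emit:
play_rows(steps=[0.005,0,0.003,0,0,0.005,0,0.003,0,0,0.005,0,0.003,0,0,0.005,0,0.003,0,0,0.005,0,0.003,0,0])

```text
time_s: 23.32
eef_pos: [425.9, 131.1, 225.4]
tool_rot: [-1.468, -0.66, 0.662]
ft_force: [-0.7, -0.5, -1.1]
finger_gap: 14.0
```

```bash
python3 st.py
```

```text
23.325 [425.92 131.13 225.36] 13.97608030728284 [-0.69 -0.51 -1.05] [-0.14  0.16  0.04]
23.375 [425.7  131.12 224.84] 13.790622970046712 [-0.32 -0.76 -0.53] [ 0.02  0.03 -0.  ]
23.425 [425.86 131.28 225.  ] 13.640872798231241 [ 1.14 -0.23 -0.96] [ 0.05  0.05 -0.02]
23.475 [426.07 131.34 225.25] 13.269309943607743 [ 0.28 -0.53 -0.57] [0.   0.02 0.02]
```

View pics/sx.png

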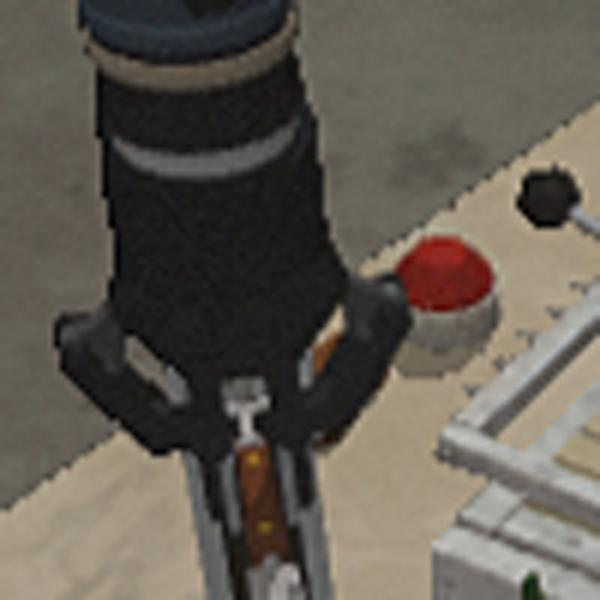

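Emit:
play_rows(steps=[0.005,0,0.003,0,0,0.005,0,0.003,0,0,0.005,0,0.003,0,0,0.005,0,0.003,0,0,0.005,0,0.003,0,0])

```text
time_s: 24.15
eef_pos: [426.2, 131.4, 210.6]
tool_rot: [-1.468, -0.661, 0.661]
ft_force: [0.4, 0.0, -0.7]
finger_gap: 14.1
```

```bash
python3 st.py
```

```text
24.15 [426.24 131.37 210.57] 14.096365951309934 [ 0.39  0.04 -0.66] [0.02 0.01 0.  ]
24.2 [426.02 131.31 210.13] 13.882953562031467 [-0.21  0.12 -2.27] [ 0.01  0.01 -0.02]
24.25 [426.   131.33 210.31] 13.635171643874164 [ 0.13  0.58 -0.79] [0.03 0.01 0.06]
24.3 [426.13 131.32 210.55] 14.107695698512376 [ 0.18 -0.06 -1.23] [ 0.01  0.02 -0.03]
```

View pics/sx.png

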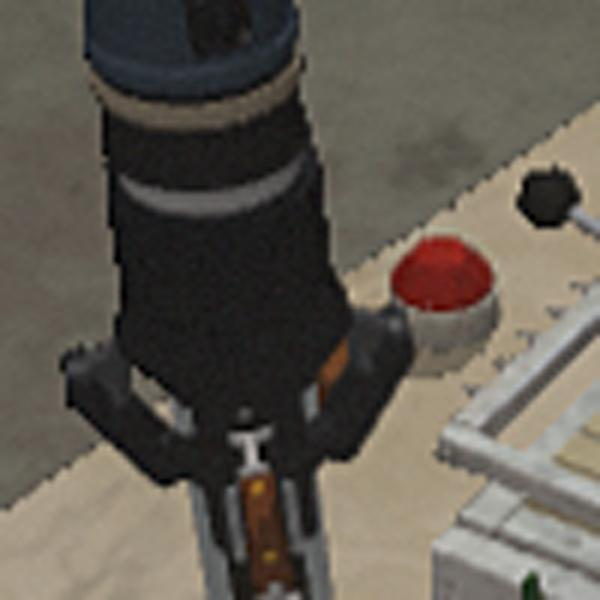

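Emit:
play_rows(steps=[0.005,-0.002,0,0,0,0.005,-0.002,0,0,0,0.005,-0.001,0,0,0,0.005,0,0,0,0,0.005,0,0,0,0])

```text
time_s: 24.98
eef_pos: [424.6, 129.1, 211.6]
tool_rot: [-1.466, -0.666, 0.657]
ft_force: [3.4, 4.9, -0.4]
finger_gap: 14.2
```

```bash
python3 st.py
```

```text
24.975 [424.63 129.09 211.62] 14.233014116054466 [ 3.44  4.9  -0.4 ] [ 0.92 -0.79  0.  ]
25.025 [424.64 129.07 211.61] 14.113146505378635 [ 3.54  5.05 -0.99] [ 0.92 -0.84  0.02]
25.075 [424.62 129.07 211.6 ] 13.845436260118158 [ 3.65  4.81 -0.85] [ 0.96 -0.91  0.02]
25.125 [424.62 129.07 211.61] 13.986852510670808 [ 3.32  4.22 -1.12] [ 0.97 -0.81  0.02]
```

Emit:
play_rows(steps=[0.005,0.003,0,0,0,0.005,0.003,0.002,0,0,0.005,0,0,0,0,0.06,0,0,0,0,0.06,0,0,0,0])

```text
time_s: 25.8
eef_pos: [426.9, 132.0, 209.0]
tool_rot: [-1.468, -0.661, 0.661]
ft_force: [-0.8, -0.1, -0.4]
finger_gap: 49.2
```

Emit:
play_rows(steps=[0.06,0,0,0,0,0.06,0,0,0,0,0.06,0,-0.01,0,0,0.06,0,-0.03,0,0,0.06,0,-0.05,0,0])

```text
time_s: 26.42
eef_pos: [426.0, 131.9, 298.6]
tool_rot: [-1.467, -0.658, 0.664]
ft_force: [1.1, -0.6, 0.7]
finger_gap: 60.0
```

Emit:
play_rows(steps=[0.06,-0.01,-0.04,0,0,0.06,-0.02,-0.04,0,0,0.06,0,0,0,0,0.06,0,0,0,0,0.06,0,0,0,0])

```text
time_s: 27.05
eef_pos: [406.9, 109.8, 377.3]
tool_rot: [-1.467, -0.659, 0.663]
ft_force: [0.5, 0.4, 1.2]
finger_gap: 59.8
```

```bash
python3 look.py wrist w20; python3 look.py scene s20
python3 - <<'E'
import cv2
a=cv2.imread("pics/s20.png")[85:235,180:330]
cv2.imwrite("pics/s20z.png",cv2.resize(a,None,fx=4,fy=4,interpolation=cv2.INTER_CUBIC))
E
```

```text
27.05 [406.862 109.792 377.342] 59.75481647880508 [0.481 0.361 1.227]
[[ 0.663 -0.003 -0.749]
 [ 0.749 -0.     0.663]
 [-0.002 -1.     0.002]]
27.1 [406.766 109.796 377.266] 60.066809942639416 [ 0.03  -0.068 -0.217]
[[ 0.663 -0.003 -0.749]
 [ 0.749 -0.     0.663]
 [-0.002 -1.     0.002]]
```

View pics/w20.png

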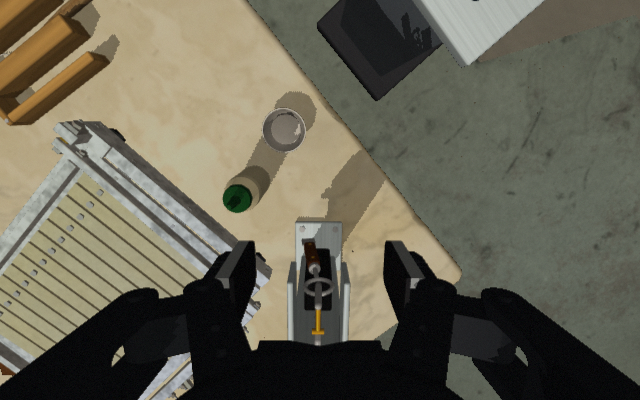

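View pics/s20z.png

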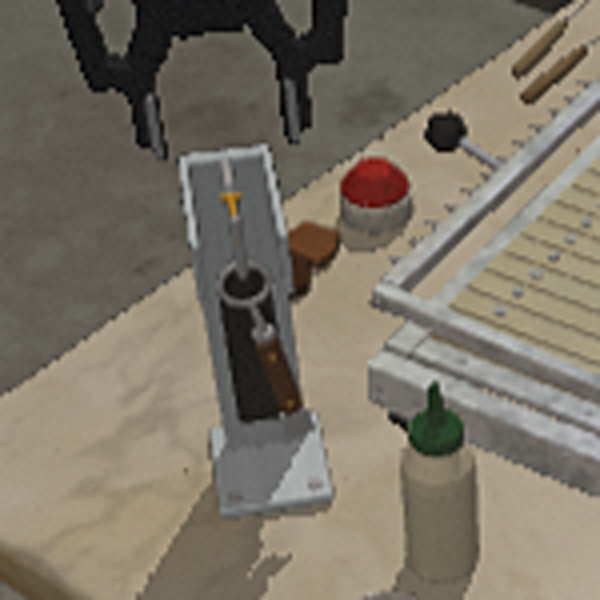

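The knife hangs by its eye below the bend, and the gate looks shut with its brass end at the nose. It is still swinging a little. I'll let it settle for a few seconds, then check again.

Emit:
play_rows(steps=[0.06,-0.03,0,0,0,0.06,-0.03,0,0,0,0.06,0,0,0,0,0.06,0,0,0,0,0.06,0,0,0,0])

```text
time_s: 27.78
eef_pos: [367.6, 65.2, 378.3]
tool_rot: [-1.467, -0.661, 0.662]
ft_force: [0.8, 0.7, 0.2]
finger_gap: 59.7
```

Emit:
play_rows(steps=[0.06,0,0,0,0,0.06,0,0,0,0,0.06,0,0,0,0,0.06,0,0,0,0,0.06,0,0,0,0])

```text
time_s: 28.4
eef_pos: [367.3, 64.7, 378.8]
tool_rot: [-1.468, -0.661, 0.661]
ft_force: [-0.0, 0.1, -0.7]
finger_gap: 60.1
```

Emit:
play_rows(steps=[0.06,0,0,0,0,0.06,0,0,0,0,0.06,0,0,0,0,0.06,0,0,0,0,0.06,0,0,0,0])

```text
time_s: 29.02
eef_pos: [367.3, 64.7, 378.8]
tool_rot: [-1.468, -0.661, 0.661]
ft_force: [0.5, 0.2, -0.3]
finger_gap: 59.9
```

Emit:
play_rows(steps=[0.06,0,0,0,0,0.06,0,0,0,0,0.06,0,0,0,0,0.06,0,0,0,0,0.06,0,0,0,0])

```text
time_s: 29.65
eef_pos: [367.3, 64.7, 378.8]
tool_rot: [-1.468, -0.661, 0.661]
ft_force: [0.0, 0.3, 0.1]
finger_gap: 59.8
```

Emit:
play_rows(steps=[0.06,0,0,0,0,0.06,0,0,0,0,0.06,0,0,0,0,0.06,0,0,0,0,0.06,0,0,0,0])

```text
time_s: 30.28
eef_pos: [367.3, 64.7, 378.8]
tool_rot: [-1.468, -0.661, 0.661]
ft_force: [0.8, 0.4, -0.4]
finger_gap: 60.4
```

Emit:
play_rows(steps=[0.06,0,0,0,0,0.06,0,0,0,0,0.06,0,0,0,0,0.06,0,0,0,0,0.06,0,0,0,0])

```text
time_s: 30.9
eef_pos: [367.3, 64.7, 378.8]
tool_rot: [-1.468, -0.661, 0.661]
ft_force: [0.2, -0.0, -0.2]
finger_gap: 60.1
```

```bash
python3 look.py scene s21; python3 look.py wrist w21; python3 look.py wrist w22;python3 - <<'E'
import cv2,numpy as np
a=cv2.imread("pics/s21.png")[85:235,180:330];b=cv2.imread("pics/w21.png")[180:330,245:395]
cv2.imwrite("pics/s21z.png",cv2.resize(np.hstack([a,b]),(800,400),interpolation=cv2.INTER_CUBIC))
print(cv2.absdiff(cv2.imread("pics/w22.png"),cv2.imread("pics/w21.png")).max())
E
```

```text
30.9 [367.258  64.713 378.815] 60.13627023299321 [ 0.176 -0.044 -0.244]
[[ 0.663 -0.    -0.749]
 [ 0.749  0.     0.663]
 [-0.    -1.     0.   ]]
30.95 [367.283  64.71  378.816] 59.902240818565296 [ 0.637  0.237 -0.316]
[[ 0.663  0.    -0.749]
 [ 0.749 -0.     0.663]
 [ 0.    -1.    -0.   ]]
31.0 [367.284  64.716 378.819] 60.04632995391068 [ 0.244  0.207 -0.849]
[[ 0.663  0.    -0.749]
 [ 0.749  0.     0.663]
 [ 0.    -1.    -0.   ]]
68
```

View pics/s21z.png

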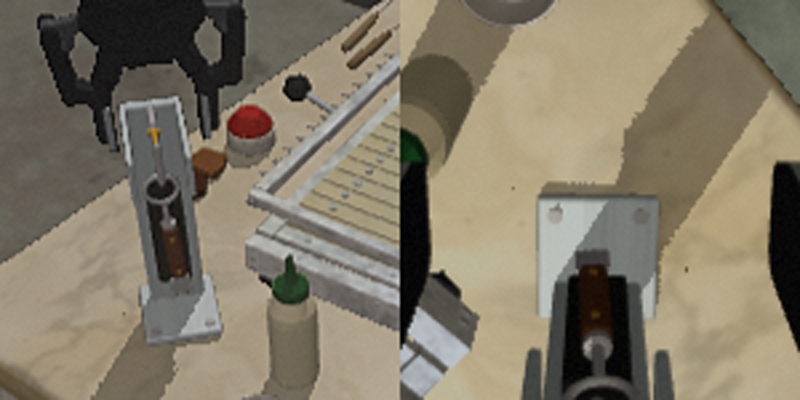

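Emit:
play_rows(steps=[0.06,0,0,0,0,0.06,0,0,0,0,0.06,0,0,0,0,0.06,0,0,0,0,0.06,0,0,0,0])

```text
time_s: 31.68
eef_pos: [367.3, 64.7, 378.8]
tool_rot: [-1.468, -0.661, 0.661]
ft_force: [0.1, -0.2, 0.9]
finger_gap: 60.1
```

Emit:
play_rows(steps=[0.06,0,0,0,0,0.06,0,0,0,0,0.06,0,0,0,0,0.06,0,0,0,0,0.06,0,0,0,0])

```text
time_s: 32.3
eef_pos: [367.3, 64.7, 378.8]
tool_rot: [-1.468, -0.661, 0.661]
ft_force: [0.3, 0.8, 0.5]
finger_gap: 60.1
```

Emit:
play_rows(steps=[0.06,0,0,0,0,0.06,0,0,0,0,0.06,0,0,0,0,0.06,0,0,0,0,0.06,0,0,0,0])

```text
time_s: 32.92
eef_pos: [367.3, 64.7, 378.8]
tool_rot: [-1.468, -0.661, 0.661]
ft_force: [-0.4, -0.0, -0.2]
finger_gap: 60.2
```

Emit:
play_rows(steps=[0.06,0,0,0,0,0.06,0,0,0,0,0.06,0,0,0,0,0.06,0,0,0,0,0.06,0,0,0,0])

```text
time_s: 33.55
eef_pos: [367.3, 64.7, 378.8]
tool_rot: [-1.468, -0.661, 0.661]
ft_force: [-0.2, 0.3, -0.3]
finger_gap: 59.9
```

```bash
python3 look.py wrist w23 >/dev/null;  python3 look.py wrist w24|head -1; python3 look.py scene s24|head -1
python3 - <<'E'
import cv2,numpy as np
d=cv2.absdiff(cv2.imread("pics/w23.png"),cv2.imread("pics/w24.png")).max(2);print(d.max(),(d>20).sum(),np.argwhere(d>20)[:5])
d=cv2.absdiff(cv2.imread("pics/w21.png"),cv2.imread("pics/w24.png")).max(2);print(d.max(),(d>20).sum(),np.argwhere(d>20)[:5])
a=cv2.imread("pics/s24.png")[100:200,200:300]
b=cv2.imread("pics/w24.png")[240:340,270:370]
cv2.imwrite("pics/s24z.png",cv2.resize(np.hstack([a,b]),(800,400),interpolation=cv2.INTER_CUBIC))
E
```

```text
33.6 [367.273  64.719 378.815] 60.29259676198371 [0.57  1.164 0.742]
33.65 [367.259  64.713 378.81 ] 59.93646475227212 [-0.375 -0.63  -0.393]
31 5 [[  2 534]
 [  2 536]
 [  3 535]
 [335 306]
 [341 324]]
55 56 [[  4 534]
 [  5 435]
 [  5 532]
 [  8 434]
 [  8 528]]
```

View pics/s24z.png

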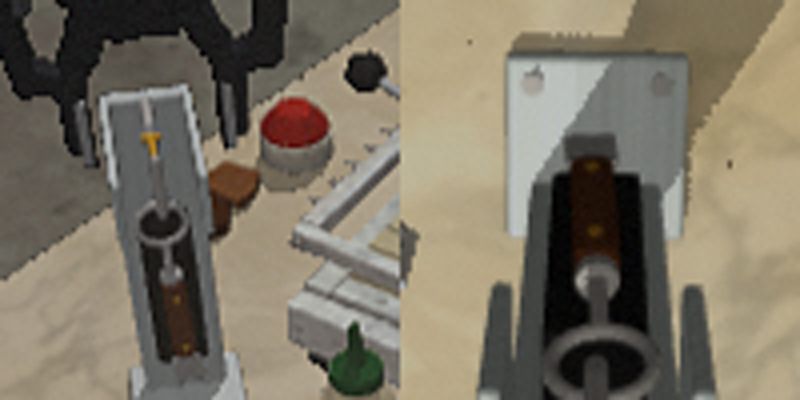

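```bash
python3 -c "
from rig import *
print(job_done())"
```

```text
the job is handed in; nothing more can be done
None
```

The knife hangs by its eye in the snap hook, and I handed the job in at about 33.7 s; no verdict is reported.

**What I did:**
- I drew the knife out by its eye, turned it clear of the rack, and let it go flat on the table.
- I then took it by the wooden handle, lowered the eye over the nose past the gate, opened the fingers and backed away.

**What the last checks showed:**
- **Hooked:** a gentle backward tug before release met about 6 N, so the eye was behind the hook's outer leg.
- **At rest:** about 8 s after release, wrist pictures 0.05 s apart were practically identical, with the knife hanging against the rubber pad. Its tilt looked small, but I did not measure it.
- **Gate:** it looked shut in the scene picture just after release and in the last one. I could not read its angle. While the eye passed it, the only sign was one short torque reading, with the opposite sign to the one I expected.
- **Other tools:** the cup and bottle stayed upright. The arm did not appear to touch the fork or the ring tool, but I did not measure them again at the end.
- **Disagreed:** two-view heights came out low. The nose measured 252 mm against 259.5 mm, and the knife's eye on the table -1 mm against 8 mm. The arm was still moving for one view of each pair. I used the heights in the text.

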